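# Shut the suction filter cover and snap its retaining cap on

## Robot

A 6-joint arm with a two-finger parallel gripper is mounted at the origin on the work surface. World frame = base frame: x ahead of the robot, y to its left, z up, the work surface at z = 0. Lengths are in m, angles in rad, forces in N, time in s.
With the tool pointing down it reaches from about 0.25 to 0.725 m from the base axis. Payload 9.7 kg.
Tool frame: the origin (TCP) lies at the very end of the fingers, on their centre line; the grasp point (between the pads) lies arm.hold_point_z behind it (arm.hold_point_z is the distance from the TCP to the grasp point, in m); z points along the fingers, y is the line along which they close (so a half turn about z gives the same grasp; the last joint's range is limited). The gripper opens to 85 mm and grips with 20 to 120 N. Pads are 22 mm wide; open, the fingers measure 114 mm over their backs; the gripper's body (76 mm by 85 mm) begins 54 mm behind the grasp point. The pads swing forward as they close: fully open they stand 13 mm farther back than shut.
Start: joints at [-1.134, 0.087, 0.176, 1.66, 0, 1.571], TCP at [0.233, -0.498, 0.231] pointing down, gripper open.
Joint ranges: [-3.13, 3.13], [-0.85, 1.81], [-1.15, 1.24], [-2.2, 2.28], [-1.44, 1.52], [-3.14, 3.14]. Speed limits (rad/s): [2.22, 2.22, 2.57, 3.14, 3.14, 3.14].

## Interface

Orientations are given as a unit quaternion [w, x, y, z].
In Python, from cell import state, get_image, workorder, search_frame, mark_of, arm gives the robot as it stands.
- The arm moves only by the tool step_arm, never from a script. Its argument "steps" is text: rows parted by semicolons, each of 7 numbers parted by spaces: the turn, a rotation vector about the tool's x, y, z in degrees, then the shift along the tool's x, y, z in cm, then the finger opening in cm, from 0 to 8.54. In form: wx wy wz tx ty tz hand; .... A call has 1 to 12 rows; each row shifts and turns the commanded pose from where the row before left it, along the tool's axes as they then stand; what a row does not reach is not made up. A row lasts 1/10 s, in which the tool goes at most 50 mm and 8.59 degrees, less where a joint would pass 70% of its speed; a pose out of reach is approached as far as the arm can. A call with a gripper value outside its range is refused whole. The fingers move at their own pace and stop on an object; the grip force is fixed at half the most. Time passes only in rows, so rows that do not move let the fingers close. It gives the time, the measured TCP pose, the force, the opening and the grip force at its end, in the units of the state.
- state(): the state, without advancing time (a new reading comes with each control period).
- get_image(name): name is "side" or "top" or "wrist"; returns a dict with "color" (400x640x3 uint8, red, green, blue), "mtx" (3x3 intrinsics, pixels), "rvec" (rotation vector, rad) and "tvec" (3), from world to camera coordinates, as OpenCV has them; the wrist camera has in their place "hand_eye" (4x4, takes a point from camera to tool coordinates, whose origin is the TCP and whose axes are the flange's). Camera axes: x right, y down, z forward; pixel columns grow to the right and rows downward; lengths in m; the calibration is good to about 2 mm. The wrist camera is an equidistant fisheye: a pixel r from the principal point sees the ray r / f radians off the axis. A picture is of the moment at which its call begins: read the wrist's pose just before it. There is no depth.
- workorder.close_job(): hands the job in; it is judged then, once.
Trained networks look in a picture, given as the dict that the camera call returned (one of the last four; its "shot" number tells which), for a name from the list of things; names that differ only in an ending like _2 or _b are one class to them, and where a whole thing is asked for, a point or a joint stands for the part that bears it (a point fixed in the world has none). Each returns a list of dicts, best first, with "confidence" (0 to 1); they miss things now and then, are a little off and sometimes report something else, mostly with a low value. They report only what shows in the picture. A call takes as long as a camera call.
- search_frame(label, picture): "centre" ([column, row] in pixels, amid what is visible of it).
- mark_of(label, picture): "centre" ([column, row] in pixels: a listed point, or the origin of a listed thing).
The state is a dict: "t": time; "joint_positions": joint angles; "qvel": joint speeds; "joint_torque": joint torques, N m; "tcp_pos": TCP position; "eef_rot": TCP orientation; "wrist_force": force on the tool from outside, world axes, zero at the start; "moment": the same for the moment, N m; "width": finger opening in m; "gripper_force": force on a finger pad.
Only numpy, scipy, OpenCV 4.12 (cv2) and the standard library are available. Lean on these libraries where they do the work, as an engineer would, in place of code of your own. Each camera call takes 0.05 s, during which the arm holds its last target. There are 200 camera calls.

## Task

Get the suction filter housing ready for the road: press its hinged cover down until the latch holds it shut by itself and let go of it, then take the orange cap and press it onto the stud that stands up through the cover until it clicks fully home. Do not let up after the click: finish with the robot still pushing the cap down firmly on the stud, and do not knock over or shove about the other things.

Things in the scene. Friction and masses are not known exactly. Their poses are not given: they have to be found in the camera images.
- unit: fixed filter housing: white box 150 x 130 mm (its x, y), 70 mm high, cover on top. Origin at the centre of its underside, on the work surface; z up. Cover hinge along its +y edge (y = 55 mm); at the middle of its -y edge stands a black latch post (22 x 16 mm, 86 mm high, centre y = -74 mm) with a sprung ball that holds the shut cover's lip. Two 18 mm pipe stubs stick out 30 mm on +x.
- cover_hinge (a point): point on the cover's hinge line, middle of its length, 73 mm above the work surface; the hinge line is parallel to the unit's x axis
- cover (a joint): angle of the grey hinged cover, rad: 0 shut (level), grows as it opens upward, starts at 0.45 to 0.8. Plate 130 x 106 x 6 mm reaching from the hinge towards the unit's -y; shut, its top is 76 mm above the work surface. A light spring lifts it again unless latched; passing the latch takes 3 to 8 N at the pad, in the last 0.1 rad: push to the stop.
- cover_pad (a point): centre of the upper face of the green press pad (30 x 22 x 3 mm) on the cover near its free edge, moves with the cover; 93 mm from the hinge line and 45 mm to the unit's +x of the hinge point; with the cover shut it is 79 mm above the work surface
- stud: stud on the housing, standing up through a 35 mm hole in the shut cover, at x = -30, y = -10 mm in the unit's frame, axes as the unit's. Origin: top centre of its black shoulder (30 mm wide) where the cap comes to rest, 78 mm above the work surface. The steel pin above is 19 mm thick, 22 mm high, tapered over its last 8 mm; four sprung balls 6.5 mm above the shoulder make the click.
- cap: orange snap cap, loose, about 30 g, standing open side down on the blue mat: diameter 40 mm, height 28 mm, closed top; origin at the centre of its open underside, z up. Opening 22 mm wide with an inner lip. Unclicked it rests on the stud's balls 9 mm above the shoulder; pushing it over them takes 7 to 15 N, then the force drops and it lands on the shoulder (origins together).
- mat: blue parts mat, 200 x 200 x 4 mm, fixed; origin at the centre of its underside. The cap, the tape roll and the vial stand on it in any order, some 100 mm apart; top face 4 mm above the work surface
- tape_roll: white roll of tape lying flat on the mat, diameter 56 mm, hole 36 mm, height 20 mm, origin at the centre of its underside; to be left alone
- vial: amber jar with blue lid on the mat, diameter 32 mm, height 58 mm, origin at the centre of its underside; to be left alone
- bowl: steel bowl, rim diameter 120 mm, height 50 mm, at the back, origin at the centre of its underside; to be left alone
- sanitizer: clear bottle with white cap, diameter 56 mm, height 130 mm, at the back, origin at the centre of its underside; to be left alone
- torch: black and yellow torch lying on the right, 135 x 32 x 32 mm along its x, origin under its black handle's middle; to be left alone

How it is judged:
On the way, in this order (a step that is already met when the one before it is completed fails the run):
1. the cover is shut and stays shut with the robot off the housing (value of joint cover below 0.05 rad and contact force between each of the arm, the fingers and unit below 0.5 N), for 0.3 s.
2. the cap has clicked fully home on the stud (z of cap in the frame of stud between -0.003 and 0.003 m and horizontal distance between cap and stud below 0.004 m and angle between the z axis of cap and the z axis of stud, either way round below 0.12 rad), for 0.1 s.
At the end, for the whole second after the job is handed in: the cover is shut (within 0.05 rad), the cap sits fully home on the stud (origin within 3 mm in height and 4 mm sideways of the stud's origin, level within 0.12 rad), and the robot still touches the cap and pushes it against the stud with more than 4 N through the last second (all of step 2 and value of joint cover below 0.05 rad and contact force between cap and stud above 4 N and contact force between any of the fingers, the arm and cap above 2 N); the arm keeps its last pose, push and grip.
It fails at once if the tape roll is shoved more than 40 mm or knocked over (distance of tape_roll from where it was at the start of the episode above 0.04 m or angle between tape_roll's own z axis and vertical above 0.5 rad).
It fails at once if the vial is shoved more than 40 mm or knocked over (distance of vial from where it was at the start of the episode above 0.04 m or angle between vial's own z axis and vertical above 0.5 rad).
It fails at once if the bowl is shoved more than 40 mm or knocked over (distance of bowl from where it was at the start of the episode above 0.04 m or angle between bowl's own z axis and vertical above 0.5 rad).
It fails at once if the sanitizer is shoved more than 40 mm or knocked over (distance of sanitizer from where it was at the start of the episode above 0.04 m or angle between sanitizer's own z axis and vertical above 0.5 rad).
It fails at once if the torch is shoved more than 40 mm or knocked over (distance of torch from where it was at the start of the episode above 0.04 m or angle between torch's own z axis and vertical above 0.5 rad).
It also fails if it takes over 48 s, if anything falls off the work surface, if the arm or the gripper's body presses on something with over 40 N, if the wrist force passes 120 N, or if a joint passes its speed limit or range.

## Working session

There is one attempt and no reset: what is moved stays moved. The work goes in short steps, Python scripts to look and compute and a tool call to move; the robot and the scene stay as the last step left them, time stands still between calls to the robot, and variables do not carry over. Pictures are saved under pics/ and viewed, at most 10 in all, crops included, and the job is handed in when it is done.

Besides the shell and the picture viewer there is one more tool, called after "Emit:" in YAML: its name, and indented under it one key for each argument. step_arm: Moves the arm, as the interface text tells. Its arguments: {"type":"object","properties":{"steps":{"type":"string"}},"required":["steps"]}

```bash
ls; mkdir -p pics; cat > h.py <<'E'
import numpy as np, cv2, json
from cell import state, get_image, workorder, search_frame, mark_of, arm
from scipy.spatial.transform import Rotation as R
def rot(q): return R.from_quat([q[1],q[2],q[3],q[0]])
def save(p,n): cv2.imwrite('pics/'+n,cv2.cvtColor(p['color'],cv2.COLOR_RGB2BGR))
def ray(p,uv,s=None):
    K=np.array(p['mtx'])
    if 'rvec' in p:
        Rm=cv2.Rodrigues(np.array(p['rvec'],float))[0]; t=np.array(p['tvec'],float).ravel()
        d=np.linalg.inv(K)@[uv[0],uv[1],1]; return -Rm.T@t, Rm.T@(d/np.linalg.norm(d))
    x=(uv[0]-K[0,2])/K[0,0]; y=(uv[1]-K[1,2])/K[1,1]; th=np.hypot(x,y)
    d=np.array([x/th*np.sin(th),y/th*np.sin(th),np.cos(th)]) if th>1e-9 else np.array([0,0,1.])
    H=np.array(p['hand_eye']); T=rot(s['eef_rot']); 
    return np.array(s['tcp_pos'])+T.apply(H[:3,3]), T.apply(H[:3,:3]@d)
def onz(p,uv,z,s=None):
    o,d=ray(p,uv,s); return o+d*(z-o[2])/d[2]
def tri(r):
    A=0;b=0
    for o,d in r:
        P=np.eye(3)-np.outer(d,d); A=A+P; b=b+P@o
    return np.linalg.solve(A,b)
E
python3 - <<'E'
from h import *
s=state(); print(s, arm.hold_point_z)
P={n:get_image(n) for n in('side','top')}
for n in P: save(P[n],n+'0.png')
for l in ['unit','cover_hinge','cover_pad','stud','cap','mat','tape_roll','vial','bowl','sanitizer','torch']:
    rs=[]
    for n in P:
        m=mark_of(l,P[n])[:2]; print(l,n,[(np.round(k['centre'],1).tolist(),round(k['confidence'],2)) for k in m])
        if m: rs.append(ray(P[n],m[0]['centre']))
    if len(rs)==2:
        x=tri(rs); print('   ',x.round(4),[round(np.linalg.norm(np.cross(d,x-o)),4) for o,d in rs])
E
```

```text
pics
{'t': 0.0, 'joint_positions': array([-1.13399515e+00,  8.74751239e-02,  1.75122750e-01,  1.65980917e+00,
        3.16274759e-06,  1.57083083e+00]), 'qvel': array([ 0.00169393, -0.00147729,  0.0007137 , -0.00088614,  0.0003218 ,
       -0.00084437]), 'joint_torque': array([ 3.92955571e-04, -5.20385814e+01,  4.64807332e+01,  1.60393986e-02,
        2.11120806e-05, -2.35572116e-05]), 'tcp_pos': array([ 0.23257466, -0.49814591,  0.23056896]), 'eef_rot': array([-6.66731864e-04,  9.76248751e-01,  2.16651589e-01, -1.46367100e-04]), 'wrist_force': array([ 1.58569959,  0.04395764, -0.62893076]), 'moment': array([-0.00369275,  0.01815322,  0.01126516]), 'gripper_force': 0.0, 'width': 0.08578310871616265} 0.0187
unit side [([372.5, 213.2], 0.82), ([247.7, 297.7], 0.51)]
unit top [([339.9, 221.8], 0.68)]
    [ 0.5425 -0.1765  0.013 ] [np.float64(0.0025), np.float64(0.0025)]
cover_hinge side [([369.9, 208.5], 0.66)]
cover_hinge top [([324.8, 224.4], 0.58)]
    [ 0.528  -0.132   0.0674] [np.float64(0.003), np.float64(0.003)]
cover_pad side [([360.3, 163.8], 0.57)]
cover_pad top [([343.1, 192.
[... 412 characters left out ...]
 [([211.4, 200.4], 0.79)]
    [ 0.6144  0.1945 -0.0053] [np.float64(0.0018), np.float64(0.0018)]
vial side [([280.3, 351.9], 0.96)]
vial top [([190.7, 247.2], 0.57)]
    [ 4.771e-01  2.476e-01 -2.000e-04] [np.float64(0.0038), np.float64(0.0038)]
bowl side [([243.0, 214.0], 0.91)]
bowl top [([273.1, 133.3], 0.78), ([352.5, 223.4], 0.23)]
    [ 0.8203  0.0178 -0.0079] [np.float64(0.0017), np.float64(0.0017)]
sanitizer side [([207.8, 246.9], 0.74)]
sanitizer top [([226.0, 141.6], 0.6)]
    [ 0.793   0.1564 -0.001 ] [np.float64(0.0005), np.float64(0.0005)]
torch side [([464.7, 191.7], 0.69)]
torch top [([431.9, 271.5], 0.97)]
    [ 0.3956 -0.4348 -0.0031] [np.float64(0.0058), np.float64(0.0058)]
```

View pics/top0.png

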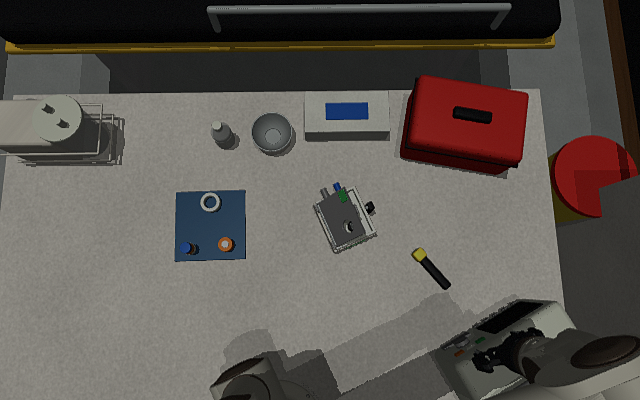

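View pics/side0.png

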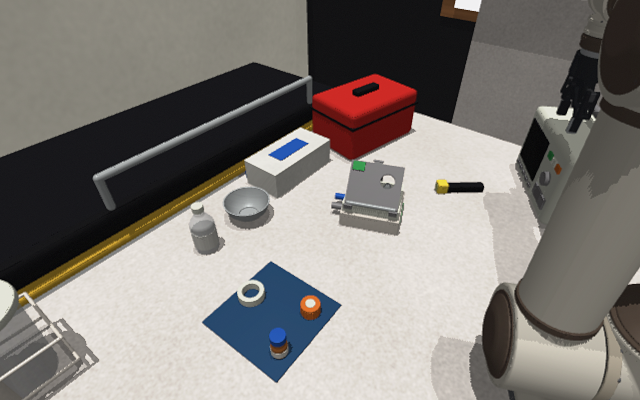

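The top view shows the open cover with its green pad at (342,195), the stud hole at (350,227) and the latch post at (370,208). On the mat are the cap at (225,244), tape at (210,202) and vial at (190,247). The side view agrees, with the pad at (358,166) and the cap at (310,307). I'll move above the unit now.

Emit:
step_arm:
  steps: "0 0 0 4.2 -1.4 -0.9 0; 0 0 0 4.2 -1.4 -0.9 0; 0 0 0 4.2 -1.4 -0.9 0; 0 0 0 4.2 -1.4 -0.9 0; 0 0 0 4.2 -1.4 -0.9 0; 0 0 0 4.2 -1.4 -0.9 0; 0 0 0 4.2 -1.4 -0.9 0; 0 0 0 4.2 -1.4 -0.9 0; 0 0 0 4 -1.4 -0.9 0; 0 0 0 0 0 0 0; 0 0 0 0 0 0 0"

```text
t: 2.3
tcp_pos: [0.5206, -0.2244, 0.312]
eef_rot: [-0.0, 0.976, 0.218, -0.0]
wrist_force: [0.1, -0.2, -0.2]
width: -0.0002
gripper_force: 0.0
```

```bash
cat > look.py <<'E'
from h import *
import sys
name,labels=sys.argv[1],sys.argv[2:]
s=state(); p=get_image('wrist'); save(p,name+'.png')
print(s['t'],s['tcp_pos'].round(4),s['eef_rot'].round(4),s['wrist_force'].round(1),s['width'].round(4)); print(np.round(p['hand_eye'],3).tolist())
for a in labels:
    l,z=a.split(':')
    for m in mark_of(l,p)[:2]: print(l,np.round(m['centre'],1),round(m['confidence'],2),onz(p,m['centre'],float(z),s).round(4))
E
python3 look.py w1 unit:0 cover_hinge:.073 cover_pad:.14 stud:.078
```

```text
Traceback (most recent call last):
  File "look.py", line 5, in <module>
    print(s['t'],s['tcp_pos'].round(4),s['eef_rot'].round(4),s['wrist_force'].round(1),s['width'].round(4)); print(np.round(p['hand_eye'],3).tolist())
                                                                                       ^^^^^^^^^^^^^^^^
AttributeError: 'float' object has no attribute 'round'
```

```bash
sed -i "s/s\['width'\].round(4)/round(s['width'],4)/" look.py; python3 look.py w1 unit:0 cover_hinge:.073 cover_pad:.14 stud:.078
```

```text
2.35 [ 0.52   -0.2252  0.312 ] [-0.000e+00  9.762e-01  2.170e-01 -3.000e-04] [-0.5 -0.3  0.2] -0.0
[[-0.0, -0.963, -0.27, 0.069], [1.0, -0.0, 0.0, -0.001], [-0.001, -0.27, 0.963, -0.143], [0.0, 0.0, 0.0, 1.0]]
unit [309.4 134.3] 0.86 [ 0.5504 -0.1906  0.    ]
cover_hinge [259.4 135.9] 0.66 [ 0.5282 -0.1353  0.073 ]
cover_pad [307.3  97.6] 0.62 [ 0.5931 -0.1744  0.14  ]
stud [312.4 164. ] 0.35 [ 0.5241 -0.21    0.078 ]
```

View pics/w1.png

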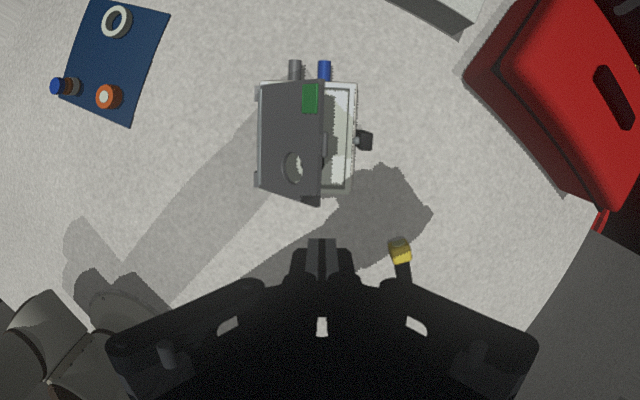

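The wrist view shows the cover hinged on its left edge, pad at (309,97), post at (364,140), and box rim corners near (357,82) and (353,190).

```bash
python3 - <<'E'
from h import *
s=state(); p=get_image('wrist')
pts={'tl':(260,83,.07),'bl':(254,189,.07),'tr':(357,82,.07),'br':(353,191,.07),'post':(364,141,.08)}
X={k:onz(p,v[:2],v[2],s) for k,v in pts.items()}
for k in X: print(k,X[k].round(4))
for a,b in(('bl','tl'),('br','tr'),('tl','tr'),('bl','br')):
    d=X[b]-X[a]; print(a,b,np.linalg.norm(d).round(4),np.degrees(np.arctan2(d[1],d[0])).round(1))
print(np.mean([X[k] for k in('tl','bl','tr','br')],axis=0))
for psi in (20,25):
    a=np.radians(psi);print(psi,X['post'][:2]+74e-3*np.array([-np.sin(a),np.cos(a)]))
E
```

```text
tl [ 0.5888 -0.1091  0.07  ]
bl [ 0.4613 -0.1555  0.07  ]
tr [ 0.6392 -0.2174  0.07  ]
br [ 0.5126 -0.2729  0.07  ]
post [ 0.5764 -0.2555  0.08  ]
bl tl 0.1358 20.0
br tr 0.1381 23.7
tl tr 0.1195 -65.1
bl br 0.1281 -66.4
[ 0.55048363 -0.18872293  0.07      ]
20 [ 0.55110195 -0.1860006 ]
25 [ 0.54513768 -0.18847108]
```

Emit:
step_arm:
  steps: "0 0 0 2.2 -0.5 3.3 0; 0 0 0 2.2 -0.5 3.3 0; 0 0 0 2.2 -0.5 3.3 0; 0 0 0 2.1 -0.5 3.3 0; 0 0 0 0 0 0 0; 0 0 0 0 0 0 0"

```text
t: 3.25
tcp_pos: [0.5899, -0.1703, 0.1801]
eef_rot: [-0.0, 0.976, 0.217, -0.001]
wrist_force: [0.4, 0.1, 0.5]
width: -0.0002
gripper_force: 0.0
```

```bash
python3 look.py w2 cover_pad:.144 cover_hinge:.073 unit:0
```

```text
3.25 [ 0.5899 -0.1703  0.1801] [-3.000e-04  9.762e-01  2.167e-01 -7.000e-04] [0.4 0.1 0.5] -0.0002
[[-0.0, -0.963, -0.27, 0.069], [1.0, -0.0, 0.0, -0.001], [-0.001, -0.27, 0.963, -0.143], [0.0, 0.0, 0.0, 1.0]]
cover_pad [333.9 227.9] 0.74 [ 0.5939 -0.1758  0.144 ]
cover_hinge [256.9 241.8] 0.73 [ 0.5297 -0.134   0.073 ]
unit [322.9 221.3] 0.73 [ 0.5491 -0.19    0.    ]
```

View pics/w2.png

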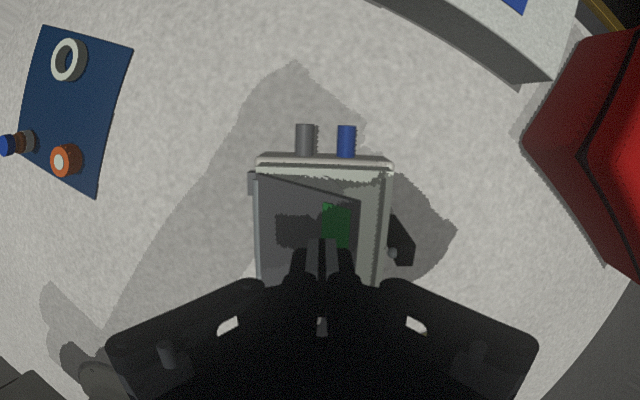

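Pad at (335,226) lies just beyond the fingertips, matching the estimate. Pressing along the arc.

Emit:
step_arm:
  steps: "0 0 0 0.1 0.1 1.8 0; 0 0 0 0.1 0.1 1.7 0; 0 0 0 0 0.9 1.0 0; 0 0 0 0 0.7 1.2 0; 0 0 0 0 0.5 1.3 0; 0 0 0 0 0.4 1.5 0; 0 0 0 0 0.1 1.2 0; 0 0 0 0 0 0.3 0; 0 0 0 0 0 0.1 0; 0 0 0 0 0 0 0"

```text
t: 4.45
tcp_pos: [0.6039, -0.1945, 0.0792]
eef_rot: [-0.0, 0.976, 0.217, -0.0]
wrist_force: [0.5, -0.0, -0.2]
width: 0.0002
gripper_force: 0.3
```

Emit:
step_arm:
  steps: "0 0 0 0 0 0.2 0; 0 0 0 0 0 0.2 0; 0 0 0 0 0 0 0"

```text
t: 4.75
tcp_pos: [0.6042, -0.1946, 0.0783]
eef_rot: [0.001, 0.976, 0.217, 0.001]
wrist_force: [-7.1, 2.3, 18.2]
width: -0.0001
gripper_force: 9.1
```

Emit:
step_arm:
  steps: "0 0 0 0 0 0.1 0; 0 0 0 0 0 0 0; 0 0 0 0 0 -2 0; 0 0 0 -2 0 -4 0; 0 0 0 -3 0 -4 0; 0 0 0 -3 0 -4 0; 0 0 0 -2 0 -3 0; 0 0 0 0 0 0 0; 0 0 0 0 0 0 0"

```text
t: 5.65
tcp_pos: [0.5136, -0.2371, 0.2449]
eef_rot: [0.0, 0.976, 0.216, 0.001]
wrist_force: [0.5, 0.7, 0.5]
width: -0.0
gripper_force: 0.0
```

```bash
python3 look.py w3 cover_pad:.079 cover_hinge:.073 unit:0 stud:.078 cap:.004 vial:.004 tape_roll:.004
```

```text
5.65 [ 0.5136 -0.2371  0.2449] [3.000e-04 9.763e-01 2.164e-01 7.000e-04] [0.5 0.7 0.5] -0.0
[[-0.0, -0.963, -0.27, 0.069], [1.0, -0.0, 0.0, -0.001], [-0.001, -0.27, 0.963, -0.143], [0.0, 0.0, 0.0, 1.0]]
cover_pad [333.1  86.5] 0.93 [ 0.6077 -0.205   0.079 ]
cover_hinge [239.5 129.5] 0.72 [ 0.5296 -0.1357  0.073 ]
unit [300.9 128.9] 0.77 [ 0.551  -0.1908  0.    ]
stud [303.3 161.4] 0.59 [ 0.527  -0.2098  0.078 ]
cap [86.5 88.5] 0.83 [0.4886 0.142  0.004 ]
vial [43.1 78. ] 0.94 [0.4757 0.2605 0.004 ]
tape_roll [92.1  9.7] 0.62 [0.6056 0.1928 0.004 ]
```

View pics/w3.png

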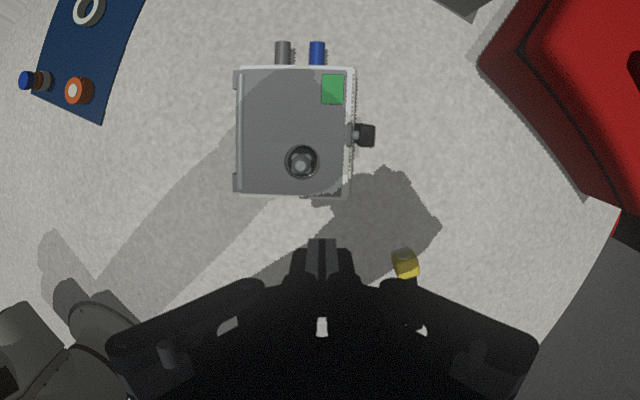

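The cover is shut and level: the pad is at (333,88) and the stud is centred in its hole at (301,162). Now the cap, at (78,90) in this view.

Emit:
step_arm:
  steps: "0 0 0 0.8 -3.9 0.6 7; 0 0 0 0.8 -3.9 0.6 7; 0 0 0 0.8 -3.9 0.6 7; 0 0 0 0.8 -3.9 0.6 7; 0 0 0 0.8 -3.9 0.6 7; 0 0 0 0.8 -3.9 0.6 7; 0 0 0 0.8 -3.9 0.6 7; 0 0 0 0.8 -3.9 0.6 7; 0 0 0 0.8 -4.1 0.6 7; 0 0 0 0 0 0 7; 0 0 0 0 0 0 7"

```text
t: 7.15
tcp_pos: [0.4291, 0.1141, 0.1901]
eef_rot: [0.0, 0.976, 0.218, -0.0]
wrist_force: [-0.3, 0.6, -0.3]
width: 0.0697
gripper_force: 0.0
```

```bash
python3 look.py w4 cap:.004 vial:.004 tape_roll:.004
```

```text
7.15 [0.4291 0.1141 0.1901] [ 1.00e-04  9.76e-01  2.18e-01 -2.00e-04] [-0.3  0.6 -0.3] 0.0697
[[-0.0, -0.963, -0.27, 0.069], [1.0, -0.0, 0.0, -0.001], [-0.001, -0.27, 0.963, -0.143], [0.0, 0.0, 0.0, 1.0]]
cap [316.8 119. ] 0.83 [0.4862 0.1473 0.004 ]
vial [226.   89.2] 0.64 [0.4768 0.2509 0.004 ]
vial [620.4 176.2] 0.38 [ 0.6485 -0.3112  0.004 ]
tape_roll [325.9   3.7] 0.65 [0.6061 0.193  0.004 ]
```

View pics/w4.png

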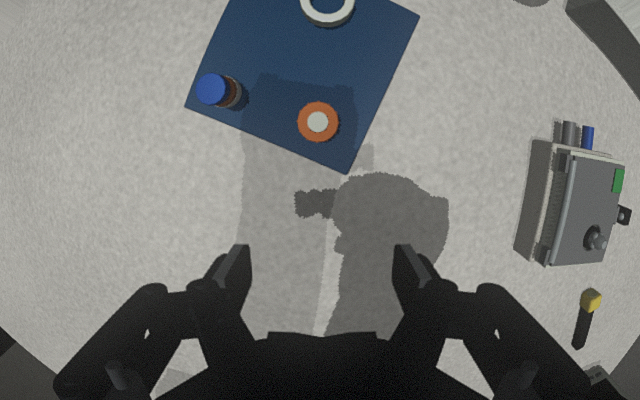

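```bash
python3 - <<'E'
from h import *
s=state(); im=cv2.imread('pics/w4.png'); p=get_image('wrist')
c=im[95:150,290:350].astype(int)
m=(c.min(2)>120); v,u=np.nonzero(m); print(m.sum(),u.mean()+290,v.mean()+95)
x=onz(p,(u.mean()+290,v.mean()+95),.032,s); print(x)
T=rot(s['eef_rot']); print(T.inv().apply(x-s['tcp_pos']))
x=onz(p,(316.8,119),.004,s);print(T.inv().apply(x-s['tcp_pos']))
E
```

```text
331 317.26586102719034 121.41691842900302
[0.48552621 0.14373047 0.032     ]
[ 0.06376629 -0.00490002  0.15840536]
[ 0.0658816  -0.00574924  0.18640549]
```

The cap is at about (318,121), so the grasp is 6.4 cm forward and 0.5 cm to −y in tool axes.

Emit:
step_arm:
  steps: "0 0 0 2.2 -0.2 3 7; 0 0 0 2.2 -0.2 3 7; 0 0 0 2.0 -0.1 3 7; 0 0 0 0 0 3 7; 0 0 0 0 0 3 7; 0 0 0 0 0 2 7; 0 0 0 0 0 1.2 7; 0 0 0 0 0 0 4; 0 0 0 0 0 0 3; 0 0 0 0 0 0 3; 0 0 0 0 0 0 3; 0 0 0 0 0 0 3"

```text
t: 8.6
tcp_pos: [0.4862, 0.145, 0.0097]
eef_rot: [0.0, 0.976, 0.217, 0.001]
wrist_force: [0.2, -1.4, 5.8]
width: 0.038
gripper_force: 60.8
```

Emit:
step_arm:
  steps: "0 0 0 0 0 -3 3; 0 0 0 0 0 -4 3; 0 0 0 -0.5 0.5 -4 3; 0 0 0 -2 3.6 -2 3; 0 0 0 -2 3.8 -2 3; 0 0 0 -2 3.8 -2 3; 0 0 0 -2 3.8 -2 3; 0 0 0 -2 3.8 0 3; 0 0 0 -2 3.8 0 3; 0 0 0 -2 3.8 0 3; 0 0 0 -2 3.8 0 3; 0 0 0 -1.9 3 0 3"

```text
t: 9.8
tcp_pos: [0.4608, -0.2405, 0.1985]
eef_rot: [0.0, 0.976, 0.216, 0.0]
wrist_force: [1.4, 0.6, -0.4]
width: 0.0386
gripper_force: 60.4
```

```bash
python3 look.py w5 stud:.078 cover_pad:.079 cap:.2 unit:0 cover_hinge:.073
```

```text
9.8 [ 0.4608 -0.2405  0.1985] [2.000e-04 9.763e-01 2.163e-01 2.000e-04] [ 1.4  0.6 -0.4] 0.0386
[[-0.0, -0.963, -0.27, 0.069], [1.0, -0.0, 0.0, -0.001], [-0.001, -0.27, 0.963, -0.143], [0.0, 0.0, 0.0, 1.0]]
stud [320.2 114.7] 0.78 [ 0.5236 -0.2091  0.078 ]
stud [248.3  76. ] 0.32 [ 0.5296 -0.139   0.078 ]
cover_pad [357.1  25.4] 0.59 [ 0.6079 -0.2041  0.079 ]
cap [322.4 248.7] 0.83 [ 0.4646 -0.2382  0.2   ]
cap [70.2 10.5] 0.35 [ 0.5301 -0.0434  0.2   ]
unit [314.2  86.3] 0.93 [ 0.5496 -0.1896  0.    ]
cover_hinge [244.8  76.4] 0.74 [ 0.5282 -0.1348  0.073 ]
cover_hinge [311.1  86. ] 0.69 [ 0.543  -0.1915  0.073 ]
```

View pics/w5.png

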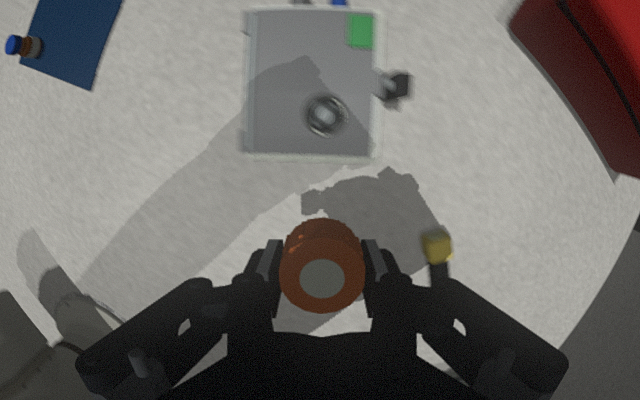

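The cap is held between the fingers, its disc at (322,279), and the stud is at about (324,115), blurred by motion. Retaking at rest and measuring both in the tool frame.

Emit:
step_arm:
  steps: "0 0 0 0 0 0 3; 0 0 0 0 0 0 3"

```text
t: 10.3
tcp_pos: [0.4613, -0.2374, 0.1985]
eef_rot: [0.0, 0.976, 0.217, 0.0]
wrist_force: [0.0, -1.0, -0.2]
width: 0.0383
gripper_force: 60.4
```

```bash
python3 - <<'E'
from h import *
s=state(); p=get_image('wrist'); save(p,'w6.png'); T=rot(s['eef_rot']); tc=s['tcp_pos']; print(s['t'],tc,s['qvel'].round(3))
tool=lambda uv,z: T.inv().apply(onz(p,uv,z,s)-tc).round(4)
hsv=cv2.cvtColor(p['color'],cv2.COLOR_RGB2HSV)
c=hsv[255:300,295:350]; m=(c[...,1]<70)&(c[...,2]>70); v,u=np.nonzero(m); uv=(u.mean()+295,v.mean()+255); print('disc',m.sum(),uv,tool(uv,tc[2]+.0223))
c=hsv[205:320,270:375]; m=(c[...,0]<14)&(c[...,1]>120); v,u=np.nonzero(m); print('orange',m.sum(),u.min()+270,u.max()+270,v.min()+205,v.max()+205)
print('orange front-bottom', tool((u.mean()+270,v.min()+205),tc[2]-.0057), 'width mid', u.mean()+270)
for q in('stud','unit','cover_pad','cover_hinge'):
  for k in mark_of(q,p)[:1]: print(q,np.round(k['centre'],1),k['confidence'],tool(k['centre'],{'stud':.078,'unit':0,'cover_pad':.079,'cover_hinge':.073}[q]))
crop=p['color'][80:150,280:370]; a=cv2.resize(crop,None,fx=5,fy=5,interpolation=cv2.INTER_CUBIC)
b=cv2.resize(p['color'][200:330,260:385],None,fx=3,fy=3); 
o=np.zeros((400,840,3),np.uint8); o[:350,:450]=a; o[:390,450:825]=b
cv2.imwrite('pics/c6.png',cv2.cvtColor(o[:, :800],cv2.COLOR_RGB2BGR))
E
```

```text
10.3 [ 0.46134098 -0.23742844  0.19847571] [-0.002  0.     0.003 -0.003 -0.001 -0.001]
disc 1388 (np.float64(321.4157060518732), np.float64(278.0684438040346)) [-0.0006 -0.001  -0.0223]
orange 4647 279 364 218 312
orange front-bottom [ 0.0182 -0.0005  0.0057] width mid 322.38497955670323
stud [323.5 116.3] 0.68 [0.0687 0.0008 0.1205]
unit [317.9  87.4] 0.95 [ 0.1007 -0.0047  0.1985]
cover_pad [361.6  26.6] 0.66 [0.1477 0.0329 0.1195]
cover_hinge [250.4  77.8] 0.57 [ 0.1041 -0.0623  0.1255]
```

View pics/c6.png

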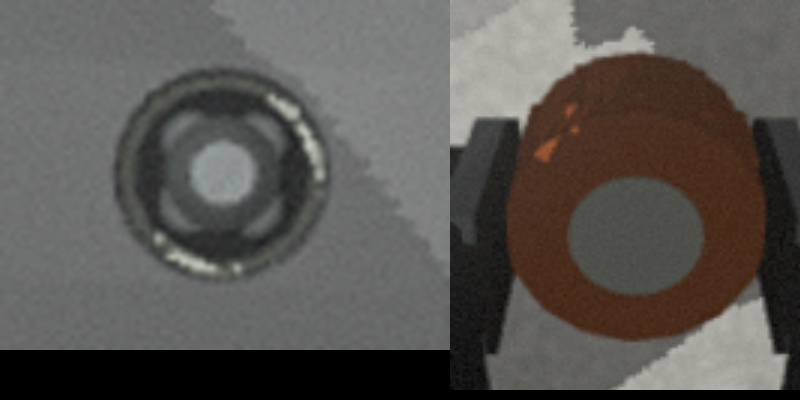

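Crop: pin top at pixel (324.4,114.4), hole ring centre at about (324.4,115), and the cap sits squarely in the pads.

```bash
python3 - <<'E'
from h import *
s=state(); p=get_image('wrist'); T=rot(s['eef_rot']); tc=s['tcp_pos']
for uv,z in(((324.4,114.4),.100),((324.4,115),.076)): x=onz(p,uv,z,s);print(T.inv().apply(x-tc).round(4),x.round(4))
E
```

```text
[0.0702 0.0014 0.0984] [ 0.5254 -0.2095  0.1   ]
[0.0698 0.0016 0.1224] [ 0.5251 -0.2099  0.076 ]
```

Emit:
step_arm:
  steps: "0 0 0 2.4 0.1 2.5 3; 0 0 0 2.4 0.1 2.5 3; 0 0 0 2.3 0 2 3; 0 0 0 0 0 1.0 3; 0 0 0 0 0 0 3; 0 0 0 0 0 0 3; 0 0 0 0 0 0.5 3; 0 0 0 0 0 0.5 3; 0 0 0 0 0 0 3"

```text
t: 11.5
tcp_pos: [0.5258, -0.2103, 0.1079]
eef_rot: [-0.0, 0.976, 0.216, -0.0]
wrist_force: [0.4, 0.1, -0.5]
width: 0.0384
gripper_force: 60.4
```

Emit:
step_arm:
  steps: "0 0 0 0 0 0.4 3; 0 0 0 0 0 0.4 3; 0 0 0 0 0 0.4 3; 0 0 0 0 0 0.2 3; 0 0 0 0 0 0 3"

```text
t: 12.0
tcp_pos: [0.5262, -0.2099, 0.0939]
eef_rot: [-0.0, 0.976, 0.217, -0.0]
wrist_force: [-0.0, 0.3, 0.1]
width: 0.0382
gripper_force: 60.5
```

The cap is over the pin with no side force. Pushing it over the balls.

Emit:
step_arm:
  steps: "0 0 0 0 0 0.2 3; 0 0 0 0 0 0.2 3; 0 0 0 0 0 0.2 3; 0 0 0 0 0 0 3"

```text
t: 12.4
tcp_pos: [0.5267, -0.2097, 0.0893]
eef_rot: [-0.0, 0.976, 0.217, 0.001]
wrist_force: [-0.6, 4.0, 4.2]
width: 0.0381
gripper_force: 60.9
```

Emit:
step_arm:
  steps: "0 0 0 0 0 0.2 3; 0 0 0 0 0 0.2 3; 0 0 0 0 0 0 3"

```text
t: 12.7
tcp_pos: [0.5262, -0.21, 0.0839]
eef_rot: [-0.0, 0.976, 0.217, -0.0]
wrist_force: [-0.2, 1.2, -2.1]
width: 0.0387
gripper_force: 60.7
```

Emit:
step_arm:
  steps: "0 0 0 0 0 0.2 3; 0 0 0 0 0 0.1 3; 0 0 0 0 0 0 3"

```text
t: 13.0
tcp_pos: [0.5264, -0.2101, 0.0836]
eef_rot: [0.0, 0.976, 0.217, 0.001]
wrist_force: [-7.3, 4.1, 18.1]
width: 0.0382
gripper_force: 62.5
```

Emit:
step_arm:
  steps: "0 0 0 0 0 0 3; 0 0 0 0 0 0 3; 0 0 0 0 0 0 3; 0 0 0 0 0 0 3; 0 0 0 0 0 0 3"

```text
t: 13.5
tcp_pos: [0.5263, -0.2101, 0.0836]
eef_rot: [0.0, 0.976, 0.217, 0.001]
wrist_force: [-6.8, 3.8, 17.5]
width: 0.0388
gripper_force: 62.5
```

```bash
python3 - <<'E'
from h import *
s=state(); print(s['wrist_force'],s['tcp_pos']); p=get_image('side'); t=get_image('top')
for l in('cap','cover_pad','vial','tape_roll'):
    m=[mark_of(l,q)[:1] for q in(p,t)]
    if all(m): print(l,tri([ray(q,k[0]['centre']) for q,k in zip((p,t),m)]).round(4))
    else: print(l,m)
a=cv2.resize(p['color'][140:250,310:440],None,fx=6,fy=5,interpolation=cv2.INTER_CUBIC)
cv2.imwrite('pics/c7.png',cv2.cvtColor(a,cv2.COLOR_RGB2BGR))
E
```

```text
[-6.7544634   3.82684142 17.45820445] [ 0.52631097 -0.21013108  0.08355825]
cap [[{'centre': [388.7, 190.9], 'confidence': 0.55}], []]
cover_pad [ 0.6119 -0.2135  0.0756]
vial [0.477  0.2477 0.0056]
tape_roll [0.4987 0.2362 0.1294]
```

View pics/c7.png

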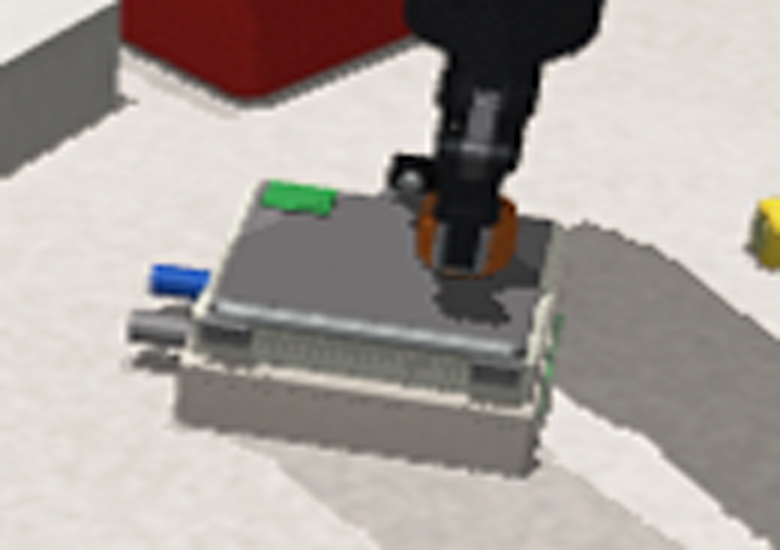

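The side crop shows the cover shut and the cap seated on the stud in the grip. The force rose, dropped at the click, and now holds at about 17 N, at the expected seated height. Handing in.

```bash
python3 -c "
from h import *
print(workorder.close_job())"
```

```text
the job is handed in; nothing more can be done
None
```

The cover is latched shut and the cap is clicked home on the stud, still gripped and pushed down with about 17 N; I handed the job in at about 13.6 s, and no verdict came back.

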